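# Drop the spent batteries into the battery bin

### The arm

A 6-joint arm with a two-finger parallel gripper is mounted at the origin on the work surface; the furniture and walls round the work are solid. World frame = base frame: x ahead of the robot, y to its left, z up, the work surface at z = 0. Lengths are in m, angles in degrees, forces in N, time in s.
With the tool pointing down it reaches from about 0.275 to 0.825 m from the base axis. Payload 5.2 kg.
Tool frame: the origin (TCP) lies midway between the tips of the shut fingers; the grasp point (between the pads) lies 19 mm behind it (env.grip_point_offset is the distance from the TCP to the grasp point, in m); z points along the fingers, y is the line along which they close (so a half turn about z gives the same grasp; the last joint's range is limited). The gripper opens to 93 mm and grips with 3 to 60 N. Pads are 15 mm wide; open, the fingers measure 128 mm over their backs; the gripper's body (75 mm by 188 mm) begins 65 mm behind the grasp point.
Start: joints at [31.467, 14.817, 87.949, -0, 77.235, -11.62], TCP at [0.402, 0.376, 0.219] pointing down, gripper open.
Joint ranges: [-179.93, 179.93], [-52.35, 119.4], [10.71, 147.94], [-69.91, 249.91], [12.55, 155.21], [-178.61, 178.61]. Speed limits (degrees/s): [147.25, 147.25, 180, 180, 180, 180].

### API

Orientations are given as [roll, pitch, yaw] about the fixed x, y, z axes, in that order (R = Rz(yaw) Ry(pitch) Rx(roll)).
In Python, from rig import status, eyes, order, env gives the robot as it stands.
- The arm moves only by the tool send_rows, never from a script. Its argument "deltas" is a list of rows, each a list of 3 entries, a list of its own where there are three numbers: the shift along the tool's x, y, z in m, then the turn about the tool's z in rad, then the finger opening in m, from 0 to 0.093. A call has 1 to 20 rows; each row is the pose to reach, as a shift and turn from the pose commanded when the call began, along the tool's axes at that moment; what a row does not reach only later rows make up. A row lasts 1/8 s, in which the tool goes at most 62.5 mm and 10.7 degrees, less where a joint would pass 70% of its speed; a pose out of reach is approached as far as the arm can. A call with a gripper value outside its range is refused whole. The fingers move at their own pace and stop on an object; "squeeze" is the grip in N (left out, the last holds). Time passes only in rows, so rows that repeat a pose let the fingers close. It gives the time, the measured TCP pose, the force, the opening and the grip force at its end, in the units of the state.
- status.read_state(): the state, without advancing time (a new reading comes with each control period).
- eyes.get_image(name): name is "side" or "top" or "wrist"; returns the picture (400x640x3 uint8, blue, green, red); there is no depth.
- eyes.camera_info(name): a dict with "vfov" (degrees; the focal length in pixels is half the picture's height over the tangent of half this angle, whatever the lens; pixels are square), "cx", "cy" (the principal point, pixels), "world_from_camera" (4x4, takes a point from camera to world coordinates). Camera axes: x right, y down, z forward; pixel columns grow to the right and rows downward; lengths in m; the calibration is good to about 2 mm. A picture is of the moment at which its call begins: read the wrist's pose just before it. camera_info takes no time and is no camera call; for the wrist camera it gives the pose at the moment of the call.
- order.hand_in(): hands the job in; it is judged then, once.
The state is a dict: "t": time; "q": joint angles; "joint_vel": joint speeds; "effort": joint torques, N m; "ee_pos": TCP position; "tcp_rot": TCP orientation; "wrist_force": force on the tool from outside, world axes, zero at the start; "moment": the same for the moment, N m; "grip_width": finger opening in m; "finger_force": force on a finger pad.
Only numpy, scipy, OpenCV 4.12 (cv2) and the standard library are available. Lean on these libraries where they do the work, as an engineer would, in place of code of your own. Each camera call takes 0.05 s, during which the arm holds its last target. There are 200 camera calls.

### The job

Two spent batteries lie on the chute of the battery bin, held back by its closed lid. Press the bin's lever down with the fingertips and keep it down until both batteries have rolled in under the lid, then ease the lever up so that the lid comes down without slamming and closes fully. Pick nothing up, do not touch the lid or the batteries, and leave the other things on the desk where they are.

Things in the scene. Friction and masses are not known exactly. Their poses are not given: they have to be found in the camera images.
- bin: Fixed grey battery bin with a black lid. Origin: centre of its box's underside; +x to its back, +y to its left. Box 130 (x) x 110 (y) mm, rim 205 mm high, closed lid's top 241 mm, bucket floor 50 mm. Keep the arm clear of two fixed screens, 50 mm thick: one 480 mm high, ends (in the robot's x, y, m) (0.244, 0.204), (0.140, 0.620); one 495 mm high, (0.128, 0.067), (-0.057, 0.521).
- chute_mouth (a point): Middle of the chute's lower end at the box's right wall, 205 mm high, at x -25, y -55 mm of the bin. The chute, 60 mm wide between cheeks, falls to it at 18 degrees from its end wall (y -119 mm). With the lid up the batteries roll down it into the bin by themselves.
- cell_1: Spent battery, a black cylinder with a copper-coloured end, 26 mm diameter, 50 mm long, about 65 g, lying across the chute against the lid's right side. Origin: its centre; its own x is its long axis, about along the bin's x; it turns as it rolls. Centre 223 mm high at the start, below 100 mm once in the bucket. Not to be touched by the robot.
- cell_2: The second battery, the same, lying on the chute behind the first. Centre 231 mm high at the start. Not to be touched by the robot.
- pad_top (a point): Centre of the ribbed top face of the off-white plastic pad at the lever's front end, 28 mm wide (bin's y), 24 mm deep (bin's x). At rest 210 mm high, at x -150, y 15 mm of the bin, 85 mm before the box's front; at the stop 29 mm lower and 7 mm further to the front. It turns with the lever, so its top tips by 0.13 rad either way from level. Pushing it straight down takes about 4 to 10 N.
- lever (a joint): Angle of the lever (rad): 0 up, at rest; grows as the pad is pressed; 0.26 at the stop. The steel lever runs along the bin's left side, where its rear end lifts the lid through a rod; the lid's weight brings it up again when it is let go.
- lid_angle (a joint): Angle of the lid (rad) about its hinge along the rear top edge: 0 closed, about 0.73 with the lever at its stop, nearly in proportion between. The batteries pass under it from about 0.5. Let go, it falls shut at 3 rad/s or more; closing faster than 2.5 rad/s over the last 0.35 rad is a slam.
- lid: The black lid, a shallow cap 140 x 114 x 34 mm on top of the box, whose right side closes the mouth of the chute. Origin on its hinge. Its front edge swings up and back as it opens. Not to be touched by the robot.
- eraser: Bystander: eraser in a blue sleeve, 50x25x12 mm, on the desk in front of the bin, right of the lever. Origin: centre of its underside.
- pen_4: Bystander: marker with a blue cap, 17x135x16 mm, on the desk at the bin's front right. Origin: centre of its underside.
- sticky_pad_1: Bystander: yellow pad of notes, 76x76x17 mm, on the desk right of the bin. Origin: centre of its underside.
- clip_tub: Bystander: open grey tub of paper clips, 64 mm across, 30 mm high, at the bin's rear right. Origin: centre of its underside.
- spectacles_1: Bystander: red spectacles, 141x142x42 mm, on the desk ahead of the robot. Origin: centre of its underside.
- stapler: Bystander: black stapler, 145x36x60 mm, on the right of the desk. Origin: centre of its underside.
- card_box: Bystander: wooden box for business cards, 79x106x43 mm, on the right of the desk. Origin: centre of its underside.

How it is judged:
By the outcome, as a careful person would: the job done as asked, in the order asked, and still so for the second after the job is handed in, with the robot touching nothing.
It also fails if it takes over 35 s, if anything falls off the work surface, if the arm or the gripper's body presses on something with over 40 N, if the wrist force passes 120 N, or if a joint passes its speed limit or range.

## Working session

There is one attempt and no reset: what is moved stays moved. The work goes in short steps, Python scripts to look and compute and a tool call to move; the robot and the scene stay as the last step left them, time stands still between calls to the robot, and variables do not carry over. Pictures are saved under pics/ and viewed, at most 10 in all, crops included, and the job is handed in when it is done.

Besides the shell and the picture viewer there is one more tool, called after "Request:" as a command line: name --argument value ..., lists and objects as JSON in quotes. send_rows: Moves the arm, as the interface text tells. Its arguments: {"type":"object","properties":{"deltas":{"type":"array"},"squeeze":{"type":"number"}},"required":["deltas"]}

```bash
mkdir -p pics; python3 - <<'E'
from rig import status, eyes, order, env
import cv2, numpy as np
s=status.read_state(); print({k:np.round(s[k],3) for k in ("t","ee_pos","tcp_rot","wrist_force","grip_width")})
for n in ("side","top","wrist"):
    i=eyes.camera_info(n); print(n,i["vfov"],i["cx"],i["cy"],np.round(i["world_from_camera"],3).tolist(), [k for k in i])
    cv2.imwrite(f"pics/{n}0.png",eyes.get_image(n))
E
```

```text
{'t': np.float64(0.0), 'ee_pos': array([0.401, 0.375, 0.218]), 'tcp_rot': array([-1.79899e+02, -2.10000e-02,  1.33085e+02]), 'wrist_force': array([0.642, 0.708, 0.302]), 'grip_width': np.float64(0.093)}
side 50.29873424610561 323.530893123818 190.66960725038444 [[1.0, -0.014, -0.016, 0.61], [0.004, -0.594, 0.804, -0.978], [-0.021, -0.804, -0.594, 0.895], [0.0, 0.0, 0.0, 1.0]] ['vfov', 'cx', 'cy', 'world_from_camera']
top 53.280698411439325 318.4106777045775 192.47083034815427 [[0.016, -0.996, 0.085, 0.488], [-1.0, -0.018, -0.021, 0.049], [0.022, -0.085, -0.996, 1.227], [0.0, 0.0, 0.0, 1.0]] ['vfov', 'cx', 'cy', 'world_from_camera']
wrist 61.515615072568686 323.5499861570765 205.84552370226268 [[0.73, 0.654, 0.198, 0.345], [0.683, -0.697, -0.216, 0.436], [-0.003, 0.293, -0.956, 0.384], [0.0, 0.0, 0.0, 1.0]] ['vfov', 'cx', 'cy', 'world_from_camera']
```

View pics/top0.png

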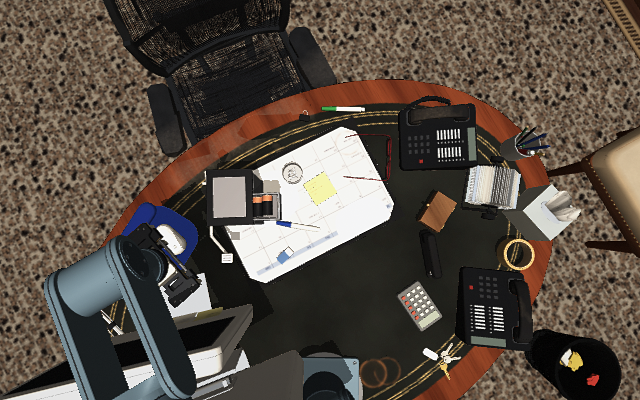

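View pics/side0.png

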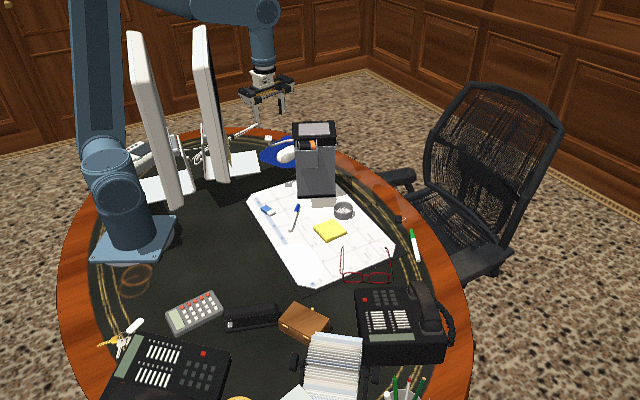

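View pics/wrist0.png

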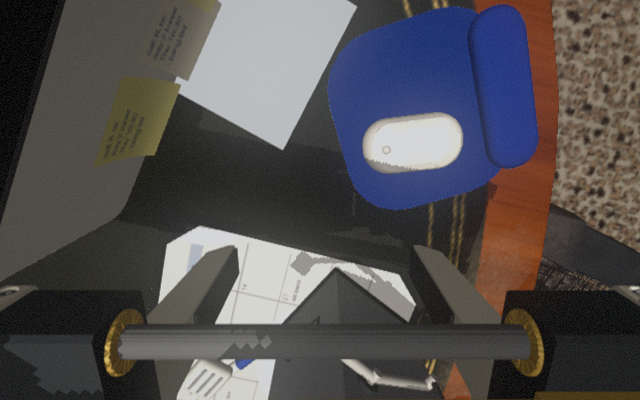

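The top view shows the bin at about (233,195), batteries at (263,206) and the lever pad at (227,258). The wrist view also shows the pad, at about (210,378), and the side view confirms that the arm stands behind and left of the bin. I'll measure the pad in the top and wrist views.

```bash
cat > h.py <<'E'
import cv2, numpy as np
from rig import status, eyes
def ray(n,u,v,info=None):
    i=info or eyes.camera_info(n); f=200/np.tan(np.radians(i["vfov"]/2)); M=np.array(i["world_from_camera"])
    return M[:3,3], M[:3,:3]@np.array([(u-i["cx"])/f,(v-i["cy"])/f,1])
def onz(n,u,v,z,info=None):
    o,d=ray(n,u,v,info); return o+d*(z-o[2])/d[2]
def proj(n,p,info=None):
    i=info or eyes.camera_info(n); f=200/np.tan(np.radians(i["vfov"]/2)); M=np.array(i["world_from_camera"])
    c=M[:3,:3].T@(np.array(p)-M[:3,3]); return np.array([i["cx"]+f*c[0]/c[2], i["cy"]+f*c[1]/c[2]])
E
python3 - <<'E'
from h import *
a=cv2.imread("pics/top0.png")[155:275,190:300]; b=cv2.imread("pics/wrist0.png")[320:400,130:260]
A=cv2.resize(a,None,fx=4.5,fy=4.5,interpolation=cv2.INTER_CUBIC); B=cv2.resize(b,None,fx=2.3,fy=2.3)
C=np.zeros((540,800,3),np.uint8); C[:A.shape[0],:A.shape[1]]=A; C[:B.shape[0],500:500+B.shape[1]]=B[:,:300]
cv2.imwrite("pics/crop1.png",C)
im=cv2.imread("pics/top0.png"); hsv=cv2.cvtColor(im,cv2.COLOR_BGR2HSV)
m=((hsv[...,2]>150)&(hsv[...,1]<60)).astype(np.uint8); m2=np.zeros_like(m); m2[222:275,200:238]=m[222:275,200:238]
n,l,st,c=cv2.connectedComponentsWithStats(m2); print(st,c)
for k in range(1,n):
    if st[k,4]>20: print(st[k], onz("top",*c[k],.21))
print("lid corners", [onz("top",u,v,.241).round(3) for u,v in ((205,170),(253,171),(207,223),(252,222))])
E
```

```text
[[     0      0    640    400 255611]
 [   225    225     13     28    197]
 [   210    226     16     27     85]
 [   222    253     11     10     99]
 [   200    273      5      2      8]] [[319.64086835 199.43486   ]
 [232.96446701 234.72588832]
 [215.23529412 238.82352941]
 [227.         257.83838384]
 [202.         273.625     ]]
[225 225  13  28 197] [0.46361854 0.24190153 0.21      ]
[210 226  16  27  85] [0.45264475 0.28604033 0.21      ]
[222 253  11  10  99] [0.40564559 0.25483586 0.21      ]
lid corners [array([0.623, 0.31 , 0.241]), array([0.623, 0.192, 0.241]), array([0.492, 0.3  , 0.241]), array([0.496, 0.191, 0.241])]
```

View pics/crop1.png

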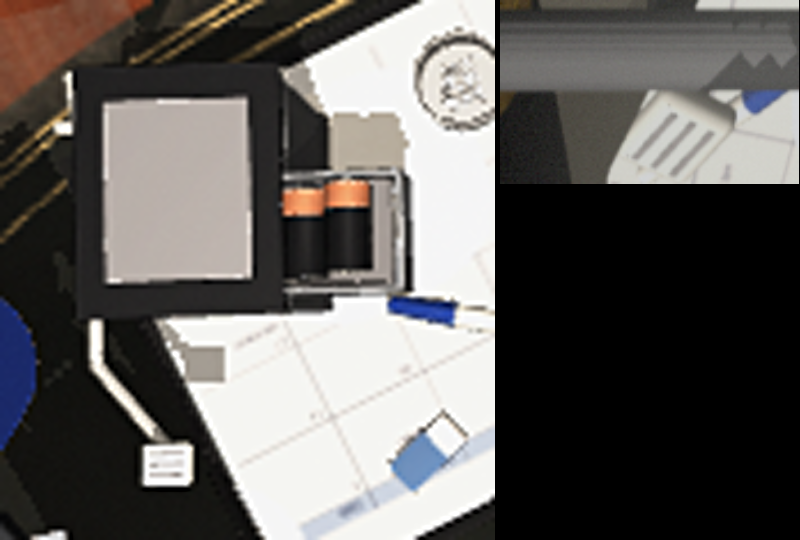

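The crop shows the pad face at crop (167,465), which is full-frame (227,258). Its ribs are level, so the bin's yaw is near 0. The front lid edge is at x≈0.49, which agrees with the 85 mm given. Before moving I'll check the forearm's clearance over the screens with a simple link model.

```bash
python3 - <<'E'
from h import *
T=cv2.imread("pics/top0.png"); S=cv2.imread("pics/side0.png")
q1=np.radians(31.467); e=np.array([np.cos(q1),np.sin(q1),0]); l=np.array([-e[1],e[0],0]); zz=np.array([0,0,1.])
print("tcp in arm plane", [.4015*e[0]+.3755*e[1], .4015*l[0]+.3755*l[1]])
out=[]
for n,im in(("top",T),("side",S)):
    i=eyes.camera_info(n)
    for off,col in((0,(0,0,255)),(.11,(0,255,0))):
        P=[off*l+.18*zz, off*l+e*.112+(.18+.422)*zz, off*l+e*.538+(.18+.324)*zz, .11*l+e*.538+.219*zz]
        p=[tuple(int(x) for x in proj(n,a,i)) for a in P]
        for a,b in zip(p,p[1:]): cv2.line(im,a,b,col,1)
    for a,b,h in(((.244,.204),(.140,.620),.48),((.128,.067),(-.057,.521),.495)):
        cv2.line(im,*[tuple(int(x) for x in proj(n,(*c,h),i)) for c in(a,b)],(0,255,255),1)
    print(n,[onz(n,262,14,z).round(3) for z in (.5,.55)] if n=="side" else "")
C=np.vstack([cv2.resize(T[190:400,20:360],(800,494))[:,:]])
cv2.imwrite("pics/ov_top.png",C); cv2.imwrite("pics/ov_side.png",cv2.resize(S[0:240,40:320],(700,600)))
E
```

```text
tcp in arm plane [np.float64(0.5384695715553476), np.float64(0.11069336253362488)]
top 
side [array([0.373, 0.633, 0.5  ]), array([0.403, 0.429, 0.55 ])]
```

View pics/ov_top.png

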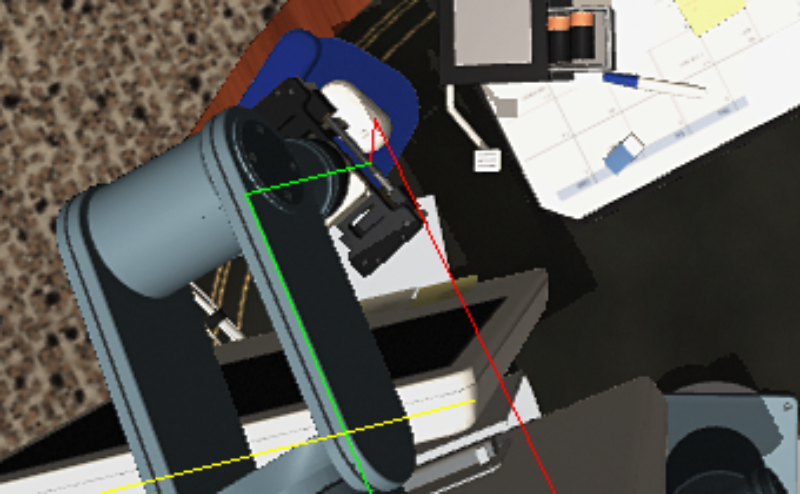

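View pics/ov_side.png

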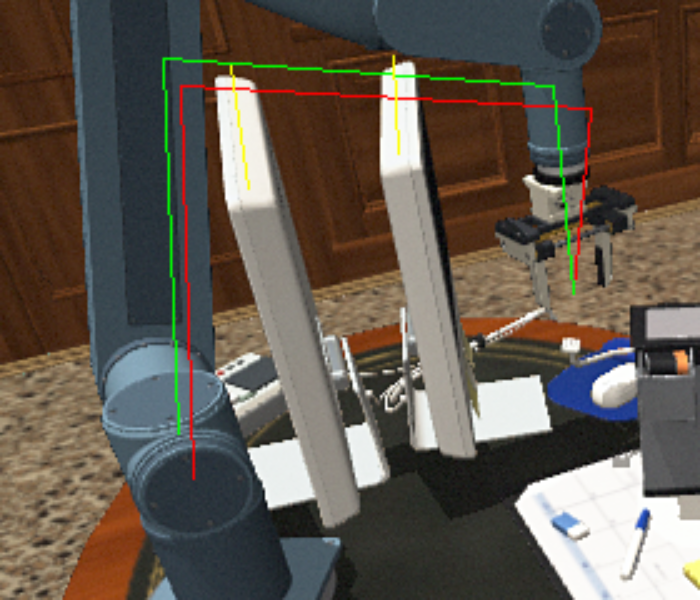

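The overlays show the real forearm (side crop, about (470,40)) above my model and well clear of the screen tops, and to the left of the TCP. So the way to the pad is clear. I'll raise the tool, close the fingers, turn to yaw 160 and go over the pad.

Request:
send_rows --deltas '[[[0, 0, -0.015], 0, 0.08], [[0, 0, -0.03], 0, 0.05], [[-0.01, -0.01, -0.03], -0.08, 0.02], [[-0.025, -0.02, -0.03], -0.16, 0], [[-0.04, -0.035, -0.03], -0.24, 0], [[-0.055, -0.05, -0.03], -0.32, 0], [[-0.07, -0.06, -0.03], -0.4, 0], [[-0.085, -0.072, -0.03], -0.47, 0], [[-0.091, -0.08, -0.03], -0.47, 0], [[-0.091, -0.08, -0.03], -0.47, 0], [[-0.091, -0.08, -0.03], -0.47, 0]]'

```text
t: 1.52
ee_pos: [0.4055, 0.2551, 0.249]
tcp_rot: [180.0, 0.0, 160.0]
wrist_force: [0.7, -0.1, -0.4]
grip_width: 0.0001
finger_force: 0.0
```

```bash
python3 - <<'E'
from h import *
s=status.read_state(); print({k:np.round(s[k],4) for k in ("t","ee_pos","tcp_rot","wrist_force","grip_width","q")})
W=eyes.get_image("wrist"); S=eyes.get_image("side"); T=eyes.get_image("top")
for n,im in(("wrist",W),("side",S),("top",T)): cv2.imwrite(f"pics/{n}1.png",im)
print("pad side pred", proj("side",(.4056,.2548,.21)),"tip",proj("side",s["ee_pos"]),"wrist pred",proj("wrist",(.4056,.2548,.21)))
a=cv2.resize(S[20:180,190:360],(510,480)); b=cv2.resize(W,(288,180)); c=cv2.resize(T[225:285,190:280],(288,192))
C=np.zeros((480,800,3),np.uint8); C[:,:510]=a; C[:180,511:799]=b; C[200:392,511:799]=c
cv2.imwrite("pics/c2.png",C)
E
```

```text
{'t': np.float64(1.525), 'ee_pos': array([0.4055, 0.2551, 0.249 ]), 'tcp_rot': array([1.799583e+02, 1.860000e-02, 1.599802e+02]), 'wrist_force': array([ 0.7424, -0.1225, -0.3694]), 'grip_width': np.float64(0.0001), 'q': array([ 1.87872e+01,  6.23900e+00,  9.42968e+01,  2.12000e-02,
        7.94235e+01, -5.11969e+01])}
pad side pred [267.52182332 136.30124746] tip [266.30759685 125.64966966] wrist pred [322.82530278 235.07106799]
```

View pics/c2.png

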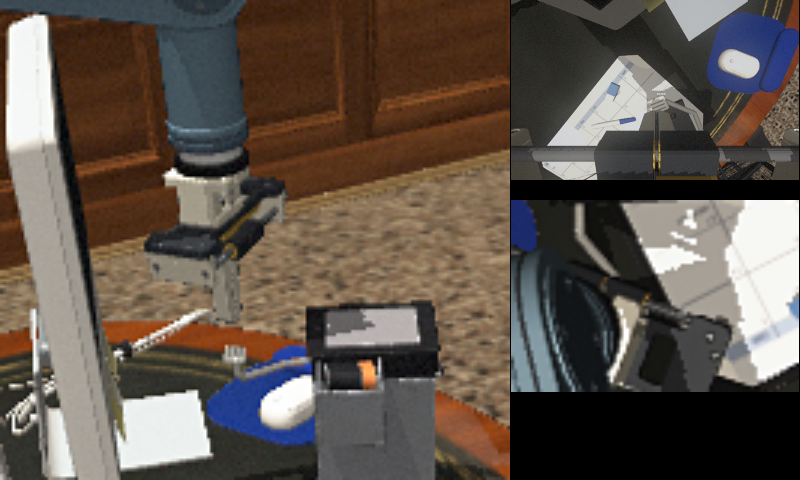

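The pad appears in the side crop at (234,352), which is full-frame (268,137). That matches the predicted (267.5,136.3) to about 1 px, and the fingertips are directly above it. Pressing now, along the pad's arc.

Request:
send_rows --deltas '[[[0, 0, 0.015], 0, 0], [[0, 0, 0.028], 0, 0], [[0, 0, 0.034], 0, 0], [[0, 0, 0.039], 0, 0], [[0.001, 0, 0.044], 0, 0], [[0.002, -0.001, 0.048], 0, 0], [[0.003, -0.001, 0.052], 0, 0], [[0.004, -0.002, 0.056], 0, 0], [[0.005, -0.002, 0.06], 0, 0], [[0.006, -0.002, 0.063], 0, 0], [[0.0065, -0.002, 0.066], 0, 0], [[0.0065, -0.002, 0.066], 0, 0]]'

```text
t: 3.18
ee_pos: [0.3985, 0.2549, 0.1823]
tcp_rot: [-180.0, -0.0, 160.0]
wrist_force: [0.9, -0.2, 1.3]
grip_width: 0.0005
finger_force: 0.6
```

```bash
python3 - <<'E'
from h import *
s=status.read_state(); print({k:np.round(s[k],4) for k in ("t","ee_pos","wrist_force")})
S=eyes.get_image("side"); T=eyes.get_image("top")
cv2.imwrite("pics/side2.png",S)
a=cv2.resize(S[60:180,220:360],(560,480)); b=cv2.resize(T[140:240,190:290],(230,230))
C=np.zeros((480,800,3),np.uint8); C[:,:560]=a; C[:230,565:795]=b
cv2.imwrite("pics/c3.png",C)
E
```

```text
{'t': np.float64(3.175), 'ee_pos': array([0.3985, 0.2549, 0.1823]), 'wrist_force': array([ 0.8739, -0.2282,  1.3043])}
```

View pics/c3.png

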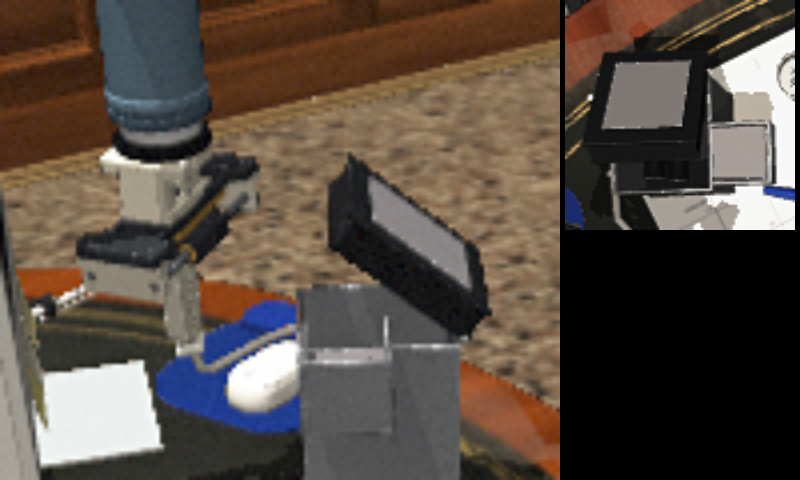

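The chute is empty in both views and the lid is wide open at side crop (400,240). I'll hold a moment so the batteries settle, then ease up.

Request:
send_rows --deltas '[[[0, 0, 0], 0, 0], [[0, 0, 0], 0, 0], [[0, 0, 0], 0, 0], [[0, 0, 0], 0, 0], [[0, 0, 0], 0, 0], [[0, 0, 0], 0, 0], [[0, 0, 0], 0, 0], [[0, 0, 0], 0, 0]]'

```text
t: 4.28
ee_pos: [0.3986, 0.2549, 0.1826]
tcp_rot: [-180.0, -0.0, 160.0]
wrist_force: [-0.7, -1.5, 1.2]
grip_width: 0.0004
finger_force: 0.7
```

Request:
send_rows --deltas '[[[-0.0005, 0, -0.002], 0, 0], [[-0.001, 0, -0.004], 0, 0], [[-0.0015, 0, -0.006], 0, 0], [[-0.002, 0.0005, -0.008], 0, 0], [[-0.0025, 0.001, -0.01], 0, 0], [[-0.003, 0.001, -0.012], 0, 0], [[-0.0035, 0.001, -0.014], 0, 0], [[-0.004, 0.001, -0.016], 0, 0], [[-0.0045, 0.0015, -0.018], 0, 0], [[-0.005, 0.002, -0.0195], 0, 0], [[-0.0055, 0.002, -0.021], 0, 0], [[-0.006, 0.002, -0.0225], 0, 0], [[-0.006, 0.002, -0.024], 0, 0], [[-0.0065, 0.002, -0.0255], 0, 0], [[-0.0065, 0.002, -0.027], 0, 0], [[-0.0065, 0.002, -0.0285], 0, 0], [[-0.0065, 0.002, -0.03], 0, 0], [[-0.0065, 0.002, -0.0315], 0, 0], [[-0.0065, 0.002, -0.033], 0, 0], [[-0.0065, 0.002, -0.035], 0, 0]]'

```text
t: 6.78
ee_pos: [0.4052, 0.2546, 0.2176]
tcp_rot: [-180.0, -0.0, 160.0]
wrist_force: [-0.2, -0.1, -0.5]
grip_width: 0.0005
finger_force: 0.0
```

Request:
send_rows --deltas '[[[0, 0, -0.005], 0, 0], [[0, 0, -0.012], 0, 0], [[0, 0, -0.025], 0, 0], [[0, 0, -0.04], 0, 0], [[0, 0, -0.04], 0, 0], [[0, 0, -0.04], 0, 0]]'

```text
t: 7.52
ee_pos: [0.4053, 0.2546, 0.2576]
tcp_rot: [180.0, 0.0, 160.0]
wrist_force: [-0.5, 0.4, -1.0]
grip_width: 0.0008
finger_force: 0.0
```

```bash
python3 - <<'E'
from h import *
s=status.read_state(); print({k:np.round(s[k],4) for k in ("t","ee_pos","wrist_force")})
S=eyes.get_image("side"); T=eyes.get_image("top")
a=cv2.resize(S[60:180,220:360],(560,480)); b=cv2.resize(T[140:240,190:290],(230,230))
C=np.zeros((480,800,3),np.uint8); C[:,:560]=a; C[:230,565:795]=b
cv2.imwrite("pics/c4.png",C)
d=cv2.absdiff(S,cv2.imread("pics/side1.png")).max(2)[100:200,285:345]; print("px changed at bin", (d>40).sum())
E
```

```text
{'t': np.float64(7.525), 'ee_pos': array([0.4053, 0.2546, 0.2576]), 'wrist_force': array([-0.4829,  0.4272, -0.989 ])}
px changed at bin 130
```

View pics/c4.png

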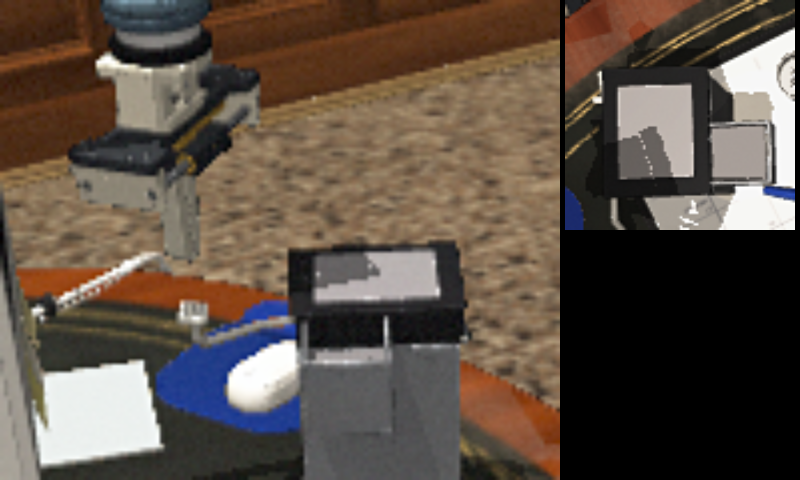

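The lid is shut flat (side crop (378,290)), the chute is empty in both views, the pad is back at rest at (193,312), and the fingers are clear above it.

```bash
python3 -c "
from rig import order; print(order.hand_in())"
```

```text
the job is handed in; nothing more can be done
None
```

The job is handed in: both batteries rolled off the chute into the bin, the lid was eased down and looks fully closed, and the arm ended clear of everything at about 7.5 s.

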